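Square a batten to the fence and butt it on the red stop

ROBOT

A 6-joint arm with a two-finger parallel gripper is mounted at the origin on the work surface. World frame = base frame: x ahead of the robot, y to its left, z up, the work surface at z = 0. Lengths are in mm, angles in rad, forces in N, time in s.
With the tool pointing down it reaches from about 350 to 875 mm from the base axis. Payload 4.2 kg.
Tool frame: the origin (TCP) lies midway between the tips of the shut fingers; the grasp point (between the pads) lies 19 mm behind it (arm.tcp_to_grasp is the distance from the TCP to the grasp point, in mm); z points along the fingers, y is the line along which they close (so a half turn about z gives the same grasp; the last joint's range is limited). The gripper opens to 85 mm and grips with 20 to 120 N. Pads are 22 mm wide; open, the fingers measure 114 mm over their backs; the gripper's body (76 mm by 85 mm) begins 54 mm behind the grasp point. The pads swing forward as they close: fully open they stand 13 mm farther back than shut.
Start: joints at [-0.907, 0.385, 0.008, 0, -1.194, -0.259], TCP at [246.16, -574.46, 231.312] pointing down, gripper open.
Joint ranges: [-3.14, 3.14], [-1.21, 2.06], [-1.07, 1.41], [-3.16, 2.05], [-2.99, -0.16], [-3.1, 3.1]. Speed limits (rad/s): [2.79, 2.79, 3.14, 3.14, 3.14, 3.14].

INTERFACE

Orientations are given as a unit quaternion [x, y, z, w].
In Python, from bench import arm, imaging, job, models gives the robot as it stands.
- The arm moves only by the tool arm_command, never from a script. Its argument "rows" is a list of rows, each an object with "grip": the opening, from 0 (shut) to 1 (fully open); "linear": the shift along the tool's x, y, z in mm, a list of three; "rot": the turn, a rotation vector about the tool's x, y, z in rad, a list of three. In form: [{"grip": grip, "linear": [tx, ty, tz], "rot": [rx, ry, rz]}, ...]. A call has 1 to 10 rows; each row is the pose to reach, as a shift and turn from the pose commanded when the call began, along the tool's axes at that moment; what a row does not reach only later rows make up. A row lasts 1/8 s, in which the tool goes at most 62.5 mm and 10.7 degrees, less where a joint would pass 70% of its speed; a pose out of reach is approached as far as the arm can. A call with a gripper value outside its range is refused whole. The fingers move at their own pace and stop on an object; the grip force is fixed at half the most. Time passes only in rows, so rows that repeat a pose let the fingers close. It gives the time, the measured TCP pose, the force, the opening and the grip force at its end, in the units of the state.
- arm.read_state(): the state, without advancing time (a new reading comes with each control period).
- imaging.get_image(name): name is "scene" or "top"; returns a dict with "frame" (400x640x3 uint8, red, green, blue), "fx", "fy", "cx", "cy" (pixels), "extrinsics" (4x4, takes a point from world to camera coordinates). Camera axes: x right, y down, z forward; pixel columns grow to the right and rows downward; lengths in mm; the calibration is good to about 2 mm. A picture is of the moment at which its call begins. There is no depth.
- job.job_done(): hands the job in; it is judged then, once.
Trained networks look in a picture, given as the dict that the camera call returned (one of the last four; its "shot" number tells which), for a name from the list of things; names that differ only in an ending like _2 or _b are one class to them, and where a whole thing is asked for, a point or a joint stands for the part that bears it (a point fixed in the world has none). Each returns a list of dicts, best first, with "score" (0 to 1); they miss things now and then, are a little off and sometimes report something else, mostly with a low value. They report only what shows in the picture. A call takes as long as a camera call. They do not tell look-alikes from the thing itself.
- models.spot_in(picture, query): "rect" ([left, top, right, bottom] in pixels, round what is visible of it).
- models.tip_of(picture, query): "pixel" ([column, row] in pixels: a listed point, or the origin of a listed thing).
The state is a dict: "clock": time; "joints": joint angles; "joint_vel": joint speeds; "joint_efforts": joint torques, N m; "position": TCP position; "ee_rot": TCP orientation; "contact_force": force on the tool from outside, world axes, zero at the start; "wrist_torque": the same for the moment, N m; "gripper_width": finger opening in mm; "grasp_force": force on a finger pad.
Only numpy, scipy, OpenCV 4.12 (cv2) and the standard library are available. Lean on these libraries where they do the work, as an engineer would, in place of code of your own. Each camera call takes 0.05 s, during which the arm holds its last target. There are 200 camera calls.

TASK

Set the pale pine batten up for drilling by pushing it with the fingertips: first push it across the bench until its long side lies flush against the aluminium fence, still well short of the red stop, then push it lengthwise along the fence until its end butts against the red stop. It must finish flat on the bench, flush to the fence and touching the red stop. Push gently, do not take it between the fingers or lift it, and leave everything else on the bench where it is.

Things in the scene. Friction and masses are not known exactly. Their poses are not given: they have to be found in the camera images.
- batten: pale pine batten lying flat and loose on the bench, 45 mm wide (its x), 160 mm long (its y), 28 mm high; about 0.1 to 0.2 kg; origin at the centre of its underside, z up. At the start its long side is turned up to 0.4 rad from the fence's line and it lies clear of fence and stops, on the robot's side of the fence
- fence: straight aluminium fence bar screwed to the bench, 470 mm long (its y), 30 mm thick (its x), 30 mm high; origin at the foot of its face, at mid length; the face is the plane x = 0 of its frame and looks to its -x, towards the robot; the bar stands from x = 0 to +30 mm. Batten fully against it: batten origin at x = -22.5 mm
- red_stop: red block fixed to the bench, at one end of the fence's face (the left or the right end, it differs from start to start): 50 mm out from the face (its x), 30 mm along the fence (its y), 29 mm high; axes parallel to the fence's; origin at the centre of its underside, 215 mm along the fence from the middle, 25 mm in front of the face. Batten end against it: batten origin 95 mm from the stop's origin along the fence
- blue_stop: the same block in blue, at the other end of the fence (400 mm clear between the two stops); not wanted here
- tape_measure: yellow tape measure case, 45 x 50 x 34 mm, lying in front of the fence near one of the stops; loose, to be left alone; origin under its middle
- offcut: brown wood offcut, 35 x 50 x 25 mm, lying in front of the fence near the other stop; loose, to be left alone; origin under its middle
- walnut_strip: brown strip 30 x 240 x 18 mm lying behind the fence; loose, to be left alone; origin under its middle
- glue: white round glue bottle with orange cap, 60 mm in diameter, 150 mm tall, standing to the left (+y); loose, to be left alone; origin under its middle
- pencil_mug: blue mug 76 mm in diameter, 85 mm tall, with pencils up to about 180 mm, standing at the far left; loose, to be left alone; origin under its middle
- screwdriver: screwdriver lying to the right (-y), 0.2 m long along its x; loose, to be left alone; origin under its middle
- hammer: hammer lying to the left (+y), 0.26 m long along its x; loose, to be left alone; origin under its middle
Mind the look-alikes: they are no part of the job. Leave any green or purple look-alike of the batten alone.

How it is judged:
By the outcome, as a careful person would: the job done as asked, in the order asked, and still so for the second after the job is handed in, with the robot touching nothing.
It also fails if it takes over 51 s, if anything falls off the work surface, if the arm or the gripper's body presses on something with over 40 N, if the wrist force passes 120 N, or if a joint passes its speed limit or range.

## Working session

There is one attempt and no reset: what is moved stays moved. The work goes in short steps, Python scripts to look and compute and a tool call to move; the robot and the scene stay as the last step left them, time stands still between calls to the robot, and variables do not carry over. Pictures are saved under pics/ and viewed, at most 10 in all, crops included, and the job is handed in when it is done.

Besides the shell and the picture viewer there is one more tool, called as a command line: name --argument value ..., lists and objects as JSON in quotes. arm_command: Moves the arm, as the interface text tells. Its arguments: {"type":"object","properties":{"rows":{"type":"array"}},"required":["rows"]}

```bash
mkdir -p pics; cat > h.py <<'E'
import numpy as np, cv2
from bench import arm, imaging, job, models
def ground(p,px,z=0):
    E=np.array(p["extrinsics"]);R=E[:3,:3];t=E[:3,3]
    px=np.atleast_2d(px).astype(float)
    d=np.c_[(px[:,0]-p["cx"])/p["fx"],(px[:,1]-p["cy"])/p["fy"],np.ones(len(px))]@R
    c=-R.T@t
    return (c+d*((z-c[2])/d[:,2])[:,None])
def save(p,n): cv2.imwrite("pics/"+n,cv2.cvtColor(np.asarray(p["frame"]),cv2.COLOR_RGB2BGR))
E
python3 - <<'E'
from h import *
p=imaging.get_image("top");save(p,"top0.png")
print(np.round(-np.array(p["extrinsics"])[:3,:3].T@np.array(p["extrinsics"])[:3,3]),p["fx"])
for n in ["batten","fence","red_stop","blue_stop","tape_measure","offcut"]:
    for r in models.tip_of(p,n)[:2]: print(n,r,ground(p,r["pixel"],0).round(1))
    for r in models.spot_in(p,n)[:2]: print("  ",r)
s=arm.read_state();print(s["clock"],s["position"],s["ee_rot"],s["contact_force"])
E
```

```text
[ 328.   93. 1175.] 383.25733416013446
batten {'pixel': [287.8, 271.4], 'score': 0.85} [[345.2 177.7   0. ]]
batten {'pixel': [359.9, 261.4], 'score': 0.76} [[355.  -41.6   0. ]]
   {'rect': [337.6, 237.7, 386.0, 286.4], 'score': 0.95}
   {'rect': [421.0, 148.6, 469.2, 190.3], 'score': 0.95}
fence {'pixel': [327.4, 177.8], 'score': 0.65} [[623.2  31.2   0. ]]
   {'rect': [250.1, 163.7, 402.6, 181.5], 'score': 0.62}
red_stop {'pixel': [256.9, 182.1], 'score': 0.44} [[629.4 253.8   0. ]]
   {'rect': [381.0, 215.8, 400.3, 232.1], 'score': 0.73}
   {'rect': [249.7, 170.2, 264.0, 190.5], 'score': 0.57}
blue_stop {'pixel': [254.7, 183.8], 'score': 0.73} [[624.5 261.1   0. ]]
blue_stop {'pixel': [393.9, 187.4], 'score': 0.59} [[ 573.2 -174.     0. ]]
   {'rect': [388.2, 175.6, 402.6, 193.0], 'score': 0.65}
tape_measure {'pixel': [264.0, 214.7], 'score': 0.65} [[523.7 238.1   0. ]]
   {'rect': [253.2, 207.1, 273.7, 228.0], 'score': 0.51}
offcut {'pixel': [389.3, 221.1], 'score': 0.52} [[ 468.7 -145.9    0. ]]
   {'rect': [388.8, 176.4, 401.6, 192.5], 'score': 0.65}
   {'rect': [385.3, 212.2, 401.3, 229.1], 'score': 0.64}
0.65 [ 246.16077007 -574.4517625   231.33029052] [-2.01026111e-01  9.79585883e-01 -1.58528941e-05  1.55126473e-05] [ 0.26607232 -0.10718569 -0.01169262]
```

View pics/top0.png

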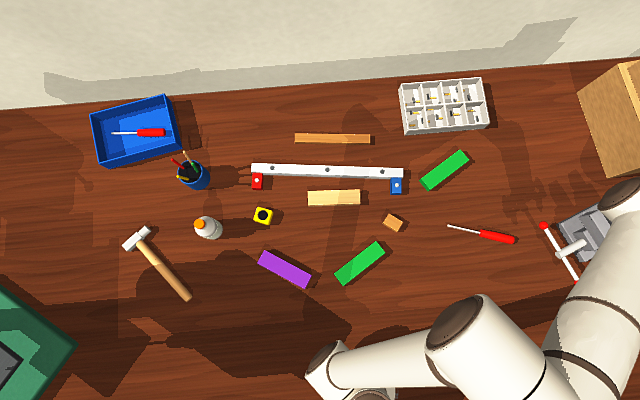

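The top view shows the pine batten at about (334,198), nearly parallel to the fence (250,168)–(403,173). The red stop is on the left at (257,181) and the blue one on the right at (397,186). The tape is at (263,215) and the offcut at (393,222), and the green and purple look-alikes are to be left alone. Next I'll segment by colour.

```bash
cat >> h.py <<'E'
def blob(p,lo,hi,roi):
    hsv=cv2.cvtColor(np.asarray(p["frame"]),cv2.COLOR_RGB2HSV)
    m=cv2.inRange(hsv,np.array(lo),np.array(hi)); k=np.zeros_like(m);x0,y0,x1,y1=roi;k[y0:y1,x0:x1]=m[y0:y1,x0:x1]
    n,l,s,c=cv2.connectedComponentsWithStats(k); i=1+np.argmax(s[1:,4])
    ys,xs=np.where(l==i); return np.c_[xs,ys].astype(float)
def rect(w):
    (c,s,a)=cv2.minAreaRect(w[:,:2].astype(np.float32)); b=cv2.boxPoints((c,s,a))
    e1=b[1]-b[0];e2=b[2]-b[1];e=e1 if np.linalg.norm(e1)>np.linalg.norm(e2) else e2
    th=np.arctan2(e[1],e[0]); th=th if th>0 else th+np.pi
    return np.round(c,1),np.round(s,1),round(th,3),b.round(1).tolist()
E
python3 - <<'E'
from h import *
p=imaging.get_image("top");q=imaging.get_image("scene");save(q,"scene0.png")
f=np.asarray(p["frame"]);hsv=cv2.cvtColor(f,cv2.COLOR_RGB2HSV)
for x,y in [(334,198),(350,170),(257,182),(397,187),(264,215),(393,222)]: print(x,y,hsv[y,x])
for n,lo,hi,roi,z in [("batten",(12,50,190),(28,170,255),(295,182,375,212),28),("fence",(0,0,150),(179,40,255),(240,155,415,185),30),
 ("red",(0,150,100),(6,255,255),(245,168,270,195),29),("blue",(100,120,80),(125,255,255),(385,170,410,200),29),
 ("tape",(22,120,120),(35,255,255),(245,200,285,232),34),("offcut",(8,80,120),(20,220,255),(375,205,415,235),25)]:
    try: 
        b=blob(p,lo,hi,roi);print(n,len(b),*rect(ground(p,b,z)))
    except Exception as e: print(n,e)
big=cv2.resize(f[150:240,230:420],None,fx=4,fy=4,interpolation=cv2.INTER_CUBIC)
cv2.imwrite("pics/crop0.png",big[...,::-1])
E
```

```text
334 198 [ 24 110 254]
350 170 [ 23   4 247]
257 182 [  1 190 236]
397 187 [108 167 214]
264 215 [110  25  31]
393 222 [ 16 169 240]
batten 694 [554.   19.4] [157.5  46.5] 1.515 [[526.4000244140625, -57.900001525878906], [572.9000244140625, -60.5], [581.5999755859375, 96.80000305175781], [535.0999755859375, 99.4000015258789]]
fence 1569 [638.3  33.8] [467.6  36.4] 1.444 [[590.7000122070312, -195.8000030517578], [626.7999877929688, -200.39999389648438], [685.7999877929688, 263.3999938964844], [649.7000122070312, 268.0]]
red 152 [625.7 250.8] [32.  52.2] 2.988 [[597.4000244140625, 239.0], [649.0, 231.0], [653.9000244140625, 262.6000061035156], [602.2999877929688, 270.6000061035156]]
blue 175 [ 571.2 -173. ] [33.9 51.7] 3.012 [[543.4000244140625, -186.5], [594.7000122070312, -193.10000610351562], [599.0999755859375, -159.60000610351562], [547.7999877929688, -152.89999389648438]]
tape 178 [516.4 237.5] [51.9 45.8] 1.183 [[485.29998779296875, 222.10000610351562], [527.7000122070312, 204.8000030517578], [547.4000244140625, 252.8000030517578], [505.0, 270.20001220703125]]
offcut 788 [ 464.8 -156.9] [121.1  79.1] 1.48 [[419.8999938964844, -213.6999969482422], [498.70001220703125, -220.8000030517578], [509.70001220703125, -100.19999694824219], [430.8999938964844, -93.0]]
```

View pics/crop0.png

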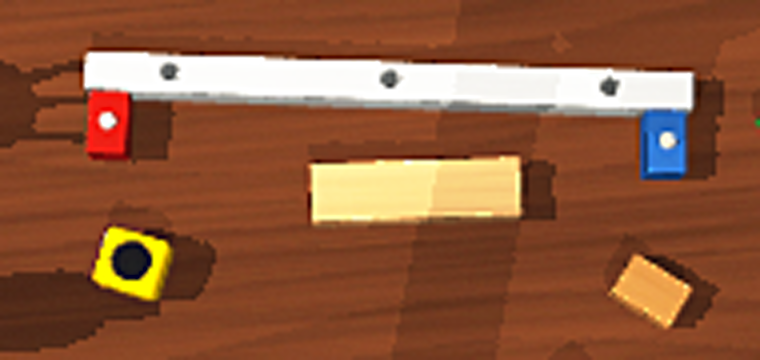

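View pics/scene0.png

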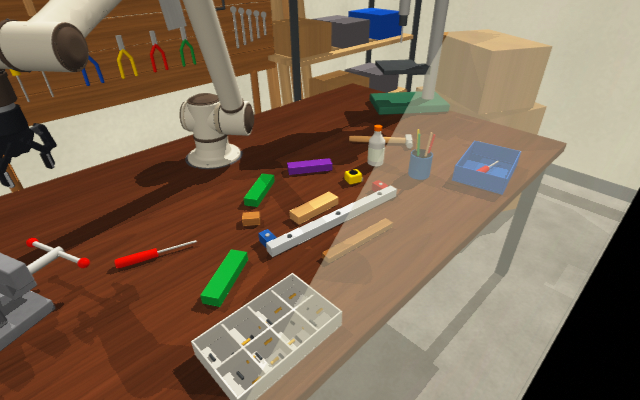

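The top crop agrees with the blobs. In fence coordinates (n towards the fence, t towards red) I have:

| Item | Position |
|---|---|
| Fence face | n≈617 |
| Red stop inner face | t≈314 |
| Batten | n≈547, t≈90, about 0.07 rad off parallel |

I'll move to a pre-push pose with the fingers open and lying along the fence, which gives two-point contact.

arm_command --rows '[{"grip":1,"linear":[-50,50,0],"rot":[0,0,0.15]},{"grip":1,"linear":[-100,98,0],"rot":[0,0,0.3]},{"grip":1,"linear":[-145,143,0],"rot":[0,0,0.45]},{"grip":1,"linear":[-190,188,0],"rot":[0,0,0.533]},{"grip":1,"linear":[-235,232,0],"rot":[0,0,0.533]},{"grip":1,"linear":[-280,277,0],"rot":[0,0,0.533]},{"grip":1,"linear":[-325,322,0],"rot":[0,0,0.533]},{"grip":1,"linear":[-370,366,0],"rot":[0,0,0.533]},{"grip":1,"linear":[-415,411,0],"rot":[0,0,0.533]},{"grip":1,"linear":[-462,457,0],"rot":[0,0,0.533]}]'

```text
clock: 2.0
position: [481.9, 6.7, 231.9]
ee_rot: [0.064, 0.998, 0.0, 0.001]
contact_force: [1.9, -0.8, 0.3]
gripper_width: 85.5
grasp_force: 0.0
```

```bash
cat >> h.py <<'E'
N=np.array([.9918,-.1276]);U=np.array([.1276,.9918])
def st():
    from scipy.spatial.transform import Rotation as R
    s=arm.read_state();r=R.from_quat(s["ee_rot"]).as_matrix();P=np.array(s["position"]);f=np.array(s["contact_force"])
    print("t",s["clock"],"n,t,z",(P[:2]@N).round(1),(P[:2]@U).round(1),P[2].round(1),"yang",np.arctan2(r[1,1],r[0,1]).round(3),"zdir",r[:,2].round(3),"F n,t,z",(f[:2]@N).round(1),(f[:2]@U).round(1),f[2].round(1),"w",s["gripper_width"])
E
python3 -c "
from h import *
st()"
```

```text
t 2.0 n,t,z 477.1 68.1 231.9 yang 1.443 zdir [ 0.001  0.    -1.   ] F n,t,z 2.0 -0.5 0.3 w 85.53767644236338
```

arm_command --rows '[{"grip":1,"linear":[0,0,0],"rot":[0,0,0]},{"grip":1,"linear":[0,0,50],"rot":[0,0,0]},{"grip":1,"linear":[0,0,100],"rot":[0,0,0]},{"grip":1,"linear":[0,0,150],"rot":[0,0,0]},{"grip":1,"linear":[0,0,190],"rot":[0,0,0]},{"grip":1,"linear":[0,0,215],"rot":[0,0,0]},{"grip":1,"linear":[0,0,226],"rot":[0,0,0]},{"grip":1,"linear":[0,0,226],"rot":[0,0,0]}]'

```text
clock: 3.0
position: [481.4, 4.2, 5.2]
ee_rot: [0.064, 0.998, -0.0, -0.0]
contact_force: [0.6, 0.0, -0.0]
gripper_width: 85.2
grasp_force: 0.0
```

```bash
python3 -c "
from h import *
st()
p=imaging.get_image('top');f=np.asarray(p['frame'])
cv2.imwrite('pics/c1.png',cv2.resize(f[150:240,230:420],None,fx=4,fy=4,interpolation=cv2.INTER_CUBIC)[...,::-1])"
```

```text
t 3.0 n,t,z 476.9 65.6 5.2 yang 1.442 zdir [-0.001 -0.    -1.   ] F n,t,z 0.6 0.1 -0.0 w 85.1744529112101
```

View pics/c1.png

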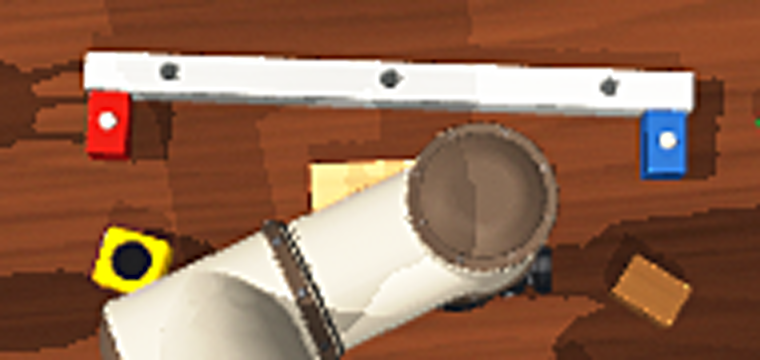

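The batten is undisturbed, and the arm sits about 24 mm short along t. I'll shift along, then push slowly towards the fence.

arm_command --rows '[{"grip":1,"linear":[0,12,0],"rot":[0,0,0]},{"grip":1,"linear":[0,24,0],"rot":[0,0,0]},{"grip":1,"linear":[-8,24,0],"rot":[0,0,0]},{"grip":1,"linear":[-16,24,0],"rot":[0,0,0]},{"grip":1,"linear":[-22,24,0],"rot":[0,0,0]},{"grip":1,"linear":[-27,24,0],"rot":[0,0,0]},{"grip":1,"linear":[-32,24,0],"rot":[0,0,0]},{"grip":1,"linear":[-37,24,0],"rot":[0,0,0]},{"grip":1,"linear":[-42,24,0],"rot":[0,0,0]},{"grip":1,"linear":[-47,24,0],"rot":[0,0,0]}]'

```text
clock: 4.3
position: [531.1, 22.2, 5.2]
ee_rot: [0.064, 0.998, -0.0, -0.0]
contact_force: [-0.6, -0.1, -1.0]
gripper_width: 85.3
grasp_force: 0.3
```

arm_command --rows '[{"grip":1,"linear":[-4,0,0],"rot":[0,0,0]},{"grip":1,"linear":[-8,0,0],"rot":[0,0,0]},{"grip":1,"linear":[-12,0,0],"rot":[0,0,0]},{"grip":1,"linear":[-16,0,0],"rot":[0,0,0]},{"grip":1,"linear":[-20,0,0],"rot":[0,0,0]},{"grip":1,"linear":[-24,0,0],"rot":[0,0,0]}]'

```text
clock: 5.05
position: [555.1, 19.2, 5.3]
ee_rot: [0.064, 0.998, -0.0, -0.0]
contact_force: [-0.2, -0.2, 0.6]
gripper_width: 85.4
grasp_force: 0.3
```

```bash
python3 -c "
from h import *
st()
p=imaging.get_image('scene');f=np.asarray(p['frame'])
cv2.imwrite('pics/c2.png',cv2.resize(f[120:280,210:420],None,fx=3.5,fy=3.5,interpolation=cv2.INTER_CUBIC)[...,::-1])"
```

```text
t 5.05 n,t,z 548.1 89.9 5.3 yang 1.443 zdir [-0. -0. -1.] F n,t,z -0.2 -0.2 0.6 w 85.42093586985015
```

View pics/c2.png

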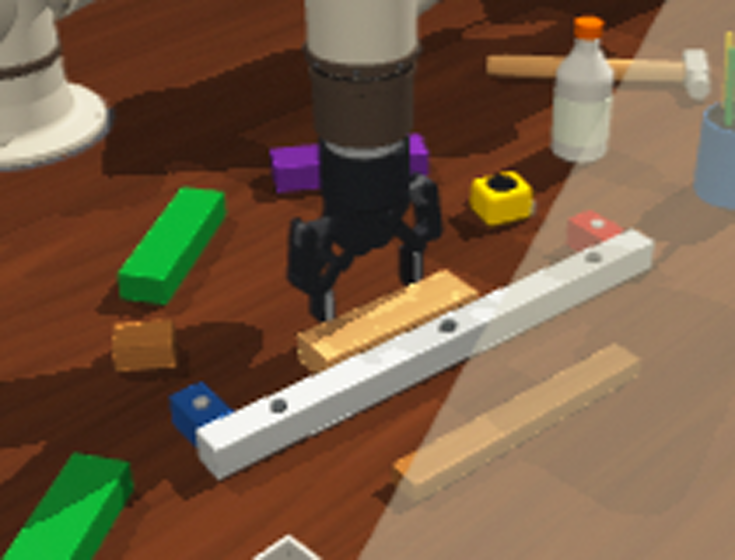

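The batten is now parallel and close to the fence, with both fingers on its near side at about (320,300) and (415,275) in the crop. I'll press on slowly until contact shows.

arm_command --rows '[{"grip":1,"linear":[-3,0,0],"rot":[0,0,0]},{"grip":1,"linear":[-6,0,0],"rot":[0,0,0]},{"grip":1,"linear":[-8,0,0],"rot":[0,0,0]},{"grip":1,"linear":[-10,0,0],"rot":[0,0,0]},{"grip":1,"linear":[-11,0,0],"rot":[0,0,0]}]'

```text
clock: 5.72
position: [565.9, 17.9, 5.4]
ee_rot: [0.064, 0.998, -0.0, -0.0]
contact_force: [-1.2, -0.2, 1.3]
gripper_width: 85.0
grasp_force: 0.6
```

arm_command --rows '[{"grip":1,"linear":[-1,0,0],"rot":[0,0,0]},{"grip":1,"linear":[-2,0,0],"rot":[0,0,0]},{"grip":1,"linear":[-2,0,0],"rot":[0,0,0]}]'

```text
clock: 6.1
position: [566.2, 17.6, 5.2]
ee_rot: [0.064, 0.998, -0.0, -0.002]
contact_force: [-4.9, 2.0, 4.3]
gripper_width: 85.5
grasp_force: 2.7
```

arm_command --rows '[{"grip":1,"linear":[-1,0,0],"rot":[0,0,0]},{"grip":1,"linear":[-2,0,0],"rot":[0,0,0]},{"grip":1,"linear":[-2,0,0],"rot":[0,0,0]}]'

```text
clock: 6.48
position: [566.2, 17.4, 5.0]
ee_rot: [0.064, 0.998, -0.001, -0.004]
contact_force: [-9.2, 3.8, 6.2]
gripper_width: 85.4
grasp_force: 4.9
```

```bash
python3 -c "
from h import *
st()"
```

```text
t 6.475 n,t,z 559.3 89.5 5.0 yang 1.443 zdir [-0.007 -0.001 -1.   ] F n,t,z -9.6 2.6 6.2 w 85.4243474372613
```

It's seated, with about 10 N on it. I'll back off, lift, shut the fingers and move over behind the batten's right end.

arm_command --rows '[{"grip":1,"linear":[10,0,0],"rot":[0,0,0]},{"grip":1,"linear":[30,0,0],"rot":[0,0,0]},{"grip":1,"linear":[40,0,-30],"rot":[0,0,0]},{"grip":1,"linear":[40,0,-80],"rot":[0,0,0]},{"grip":0,"linear":[20,-30,-100],"rot":[0,0,0]},{"grip":0,"linear":[0,-70,-100],"rot":[0,0,0]},{"grip":0,"linear":[-20,-110,-100],"rot":[0,0,0]},{"grip":0,"linear":[-31,-125,-100],"rot":[0,0,0]},{"grip":0,"linear":[-31,-125,-100],"rot":[0,0,0]},{"grip":0,"linear":[-31,-125,-100],"rot":[0,0,0]}]'

```text
clock: 7.72
position: [584.3, -109.9, 105.1]
ee_rot: [0.064, 0.998, 0.0, -0.0]
contact_force: [-0.4, 0.2, -0.4]
gripper_width: -0.3
grasp_force: 0.0
```

```bash
python3 -c "
from h import *
st()
p=imaging.get_image('top');f=np.asarray(p['frame'])
b=blob(p,(12,50,190),(28,170,255),(295,172,375,212));print(len(b),*rect(ground(p,b,28)))
cv2.imwrite('pics/c3.png',cv2.resize(f[150:240,230:420],None,fx=4,fy=4,interpolation=cv2.INTER_CUBIC)[...,::-1])"
```

```text
t 7.725 n,t,z 593.5 -34.4 105.1 yang 1.443 zdir [-0.  0. -1.] F n,t,z -0.5 0.2 -0.4 w -0.2915168588683966
56 [604.2  82.9] [15.4 31.7] 3.055 [[587.7999877929688, 76.5999984741211], [619.2999877929688, 73.9000015258789], [620.5999755859375, 89.19999694824219], [589.0999755859375, 92.0]]
```

View pics/c3.png

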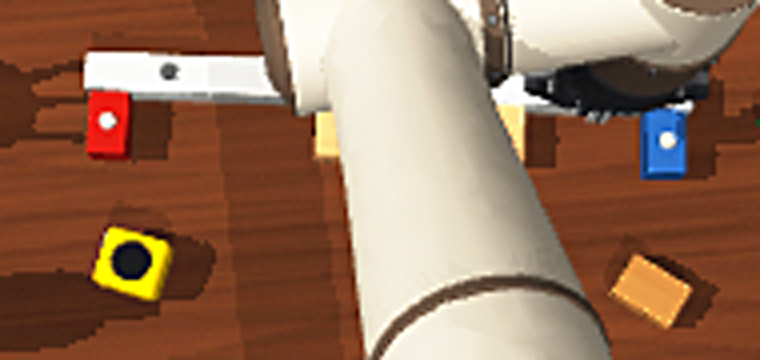

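The batten is flush, spanning about (316–525) in the crop, and everything else is where it was. I'll descend and push along the fence.

arm_command --rows '[{"grip":0,"linear":[0,0,40],"rot":[0,0,0]},{"grip":0,"linear":[0,0,75],"rot":[0,0,0]},{"grip":0,"linear":[0,0,92],"rot":[0,0,0]},{"grip":0,"linear":[0,6,92],"rot":[0,0,0]},{"grip":0,"linear":[0,12,92],"rot":[0,0,0]},{"grip":0,"linear":[0,18,92],"rot":[0,0,0]},{"grip":0,"linear":[0,24,92],"rot":[0,0,0]},{"grip":0,"linear":[0,30,92],"rot":[0,0,0]},{"grip":0,"linear":[0,36,92],"rot":[0,0,0]},{"grip":0,"linear":[0,42,92],"rot":[0,0,0]}]'

```text
clock: 9.02
position: [590.0, -68.7, 13.4]
ee_rot: [0.064, 0.998, -0.0, 0.0]
contact_force: [0.8, -1.0, 1.0]
gripper_width: -0.0
grasp_force: 0.7
```

arm_command --rows '[{"grip":0,"linear":[0,5,0],"rot":[0,0,0]},{"grip":0,"linear":[0,10,0],"rot":[0,0,0]},{"grip":0,"linear":[0,15,0],"rot":[0,0,0]},{"grip":0,"linear":[0,20,0],"rot":[0,0,0]},{"grip":0,"linear":[0,25,0],"rot":[0,0,0]},{"grip":0,"linear":[0,30,0],"rot":[0,0,0]},{"grip":0,"linear":[0,35,0],"rot":[0,0,0]},{"grip":0,"linear":[0,40,0],"rot":[0,0,0]},{"grip":0,"linear":[0,45,0],"rot":[0,0,0]},{"grip":0,"linear":[0,50,0],"rot":[0,0,0]}]'

```text
clock: 10.28
position: [596.3, -19.0, 13.3]
ee_rot: [0.064, 0.998, 0.0, -0.0]
contact_force: [0.4, -0.6, 1.4]
gripper_width: -0.1
grasp_force: 0.7
```

```bash
python3 -c "
from h import *
st()
p=imaging.get_image('scene');f=np.asarray(p['frame'])
cv2.imwrite('pics/c4.png',cv2.resize(f[120:280,210:420],None,fx=3.5,fy=3.5,interpolation=cv2.INTER_CUBIC)[...,::-1])"
```

```text
t 10.275 n,t,z 593.9 57.3 13.3 yang 1.443 zdir [-0.  0. -1.] F n,t,z 0.4 -0.5 1.4 w -0.06251670206505541
```

View pics/c4.png

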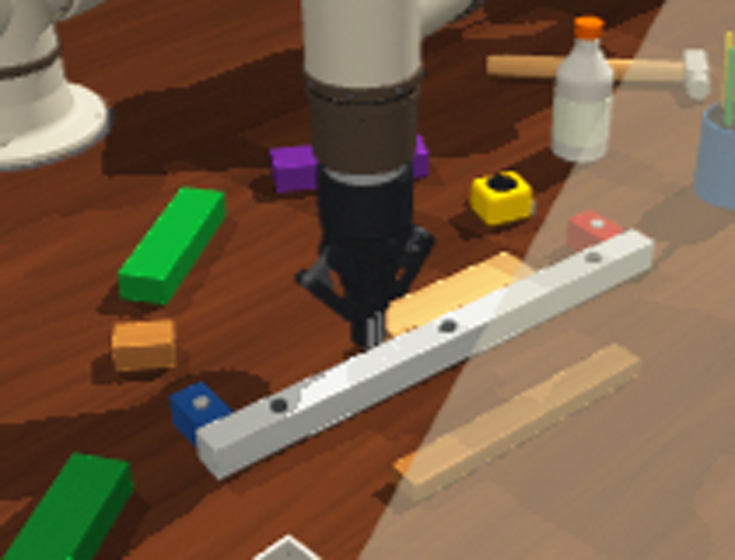

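The batten is sliding along and still lies parallel to the fence, so I'll keep going. I expect the stop at around +80 to +90 mm.

arm_command --rows '[{"grip":0,"linear":[0,6,0],"rot":[0,0,0]},{"grip":0,"linear":[0,12,0],"rot":[0,0,0]},{"grip":0,"linear":[0,18,0],"rot":[0,0,0]},{"grip":0,"linear":[0,24,0],"rot":[0,0,0]},{"grip":0,"linear":[0,30,0],"rot":[0,0,0]},{"grip":0,"linear":[0,36,0],"rot":[0,0,0]},{"grip":0,"linear":[0,42,0],"rot":[0,0,0]},{"grip":0,"linear":[0,48,0],"rot":[0,0,0]},{"grip":0,"linear":[0,54,0],"rot":[0,0,0]},{"grip":0,"linear":[0,60,0],"rot":[0,0,0]}]'

```text
clock: 11.58
position: [604.0, 40.6, 13.3]
ee_rot: [0.064, 0.998, 0.0, -0.0]
contact_force: [-0.2, -0.6, 0.2]
gripper_width: 0.2
grasp_force: 0.3
```

arm_command --rows '[{"grip":0,"linear":[0,3,0],"rot":[0,0,0]},{"grip":0,"linear":[0,6,0],"rot":[0,0,0]},{"grip":0,"linear":[0,9,0],"rot":[0,0,0]},{"grip":0,"linear":[0,12,0],"rot":[0,0,0]},{"grip":0,"linear":[0,15,0],"rot":[0,0,0]}]'

```text
clock: 12.2
position: [605.9, 55.2, 13.3]
ee_rot: [0.064, 0.998, -0.0, -0.0]
contact_force: [0.0, -0.7, -0.5]
gripper_width: -0.1
grasp_force: 0.3
```

```bash
python3 -c "
from h import *
st()"
```

```text
t 12.2 n,t,z 593.9 132.1 13.3 yang 1.443 zdir [-0. -0. -1.] F n,t,z 0.1 -0.7 -0.5 w -0.05977840128379122
```

arm_command --rows '[{"grip":0,"linear":[0,2,0],"rot":[0,0,0]},{"grip":0,"linear":[0,4,0],"rot":[0,0,0]},{"grip":0,"linear":[0,6,0],"rot":[0,0,0]},{"grip":0,"linear":[0,8,0],"rot":[0,0,0]}]'

```text
clock: 12.7
position: [606.8, 63.0, 13.3]
ee_rot: [0.064, 0.998, -0.0, -0.0]
contact_force: [0.7, -4.1, -0.1]
gripper_width: -0.0
grasp_force: 2.8
```

arm_command --rows '[{"grip":0,"linear":[0,1,0],"rot":[0,0,0]},{"grip":0,"linear":[0,2,0],"rot":[0,0,0]},{"grip":0,"linear":[0,2,0],"rot":[0,0,0]}]'

```text
clock: 13.08
position: [606.5, 63.1, 13.3]
ee_rot: [0.064, 0.998, -0.001, -0.001]
contact_force: [0.6, -8.6, 0.9]
gripper_width: -0.3
grasp_force: 3.7
```

It's against the stop, with about 9 N. I'll back off, raise and clear the view for a check.

arm_command --rows '[{"grip":0,"linear":[0,-8,0],"rot":[0,0,0]},{"grip":0,"linear":[0,-30,0],"rot":[0,0,0]},{"grip":0,"linear":[0,-45,-30],"rot":[0,0,0]},{"grip":0,"linear":[0,-60,-80],"rot":[0,0,0]},{"grip":0,"linear":[20,-110,-120],"rot":[0,0,0]},{"grip":0,"linear":[50,-160,-130],"rot":[0,0,0]},{"grip":0,"linear":[70,-210,-130],"rot":[0,0,0]},{"grip":0,"linear":[90,-260,-130],"rot":[0,0,0]},{"grip":0,"linear":[100,-300,-130],"rot":[0,0,0]},{"grip":0,"linear":[110,-340,-130],"rot":[0,0,0]}]'

```text
clock: 14.32
position: [453.3, -260.0, 143.6]
ee_rot: [0.064, 0.998, 0.0, 0.001]
contact_force: [0.3, -0.0, -0.3]
gripper_width: -0.3
grasp_force: 0.0
```

```bash
python3 -c "
from h import *
st()
p=imaging.get_image('top');f=np.asarray(p['frame'])
b=blob(p,(12,50,190),(28,170,255),(262,165,375,212));print(len(b),*rect(ground(p,b,28)))
A=cv2.resize(f[155:215,240:340],(700,420),interpolation=cv2.INTER_CUBIC)
cv2.imwrite('pics/c5.png',A[...,::-1])"
```

```text
t 14.325 n,t,z 482.7 -200.0 143.6 yang 1.442 zdir [ 0.001  0.    -1.   ] F n,t,z 0.3 0.0 -0.3 w -0.2867157429157126
719 [617.1 155.1] [156.4  49.5] 1.448 [[583.0, 80.5], [632.0, 74.4000015258789], [651.2000122070312, 229.60000610351562], [602.2000122070312, 235.6999969482422]]
```

View pics/c5.png

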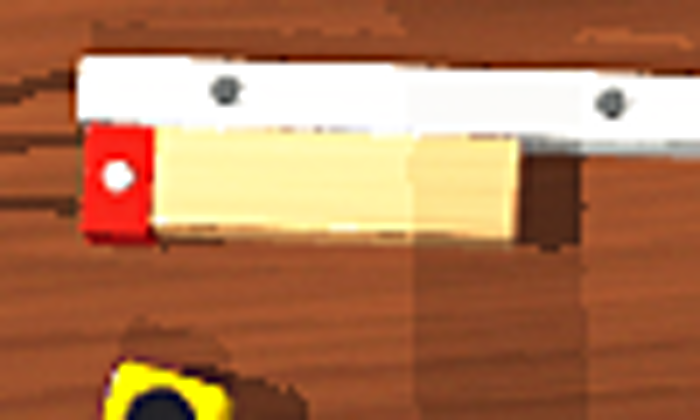

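The crop shows the batten's far side along the fence with no gap, its left end against the red stop at x≈155, and the tape untouched. The angle matches too (1.448 for the batten, 1.443–1.444 for the fence), so I'm handing the job in.

```bash
python3 -c "
from h import *
print(job.job_done())"
```

```text
the job is handed in; nothing more can be done
None
```

The job is handed in: the batten lies flat, flush to the fence and butted against the red stop in the last top-camera picture, pushed in the order asked at no more than about 12 N, with nothing else seen to have moved.

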